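Open the vent of a hydraulic clamp unit on the surface plate

ROBOT

A 7-joint arm with a two-finger parallel gripper is mounted at the origin on the work surface. World frame = base frame: x ahead of the robot, y to its left, z up, the work surface at z = 0. Lengths are in m, angles in rad, forces in N, time in s.
With the tool pointing down it reaches from about 0.35 to 0.9 m from the base axis. Payload 8.1 kg.
Tool frame: the origin (TCP) lies on the centre line of the jaws, within the pads' length; the fingertips stand 19 mm ahead of it and the grasp point (between the pads) is the TCP (arm.tip_reach is the distance from the TCP to the fingertips, in m); z points along the fingers, y is the line along which they close (so a half turn about z gives the same grasp; the last joint's range is limited). The gripper opens to 92 mm and grips with 3 to 60 N. Pads are 19 mm wide; open, the fingers measure 130 mm over their backs; the gripper's body (75 mm by 190 mm) begins 47 mm behind the grasp point.
Start: joints at [1.039, 0.434, 0.025, 1.573, -0.012, 1.134, -0.075], TCP at [0.26, -0.568, 0.246] pointing down, gripper open.
Joint ranges: [-2.62, 2.62], [-0.44, 2.09], [-1.27, 1.32], [0.08, 2.57], [-1.32, 4.46], [0.12, 2], [-2.74, 2.74]. Speed limits (rad/s): [2.22, 2.22, 3.01, 3.01, 3.14, 3.14, 3.14].

INTERFACE

Orientations are given as a rotation vector (axis times angle).
In Python, from cell import arm gives the robot as it stands.
- The arm moves only by the tool arm_command, never from a script. Its argument "targets" is a list that holds one entry, the list of rows, each a list of 6 numbers: the shift along the tool's x, y, z in m, then the turn, a rotation vector about the tool's x, y, z in rad. A call has 1 to 10 rows; each row shifts and turns the commanded pose from where the row before left it, along the tool's axes as they then stand; what a row does not reach is not made up. A row lasts 1/8 s, in which the tool goes at most 62.5 mm and 10.7 degrees, less where a joint would pass 70% of its speed; a pose out of reach is approached as far as the arm can. A call with a gripper value outside its range is refused whole. "jaw" is the finger opening in m, from 0 to 0.0918, set as the call begins (left out, the last holds). The fingers move at their own pace and stop on an object; "newtons" is the grip in N (left out, the last holds). Time passes only in rows, so rows that do not move let the fingers close. It gives the time, the measured TCP pose, the force, the opening and the grip force at its end, in the units of the state.
- arm.observe(): the state, without advancing time (a new reading comes with each control period).
- arm.get_image(name): name is "scene" or "side" or "wrist"; returns a dict with "pixels" (400x640x3 uint8, red, green, blue), "z_map" (400x640 float32, m along the optical axis (not along the pixel's ray), 0 where there is no reading), "fx", "fy", "cx", "cy" (pixels), "dist" ([k1, k2, p1, p2, k3] as OpenCV has them; the pictures are not rectified), "xyz" and "rotation" of the camera in the world; the wrist camera has in their place "T_tool_cam" (4x4, takes a point from camera to tool coordinates, whose origin is the TCP and whose axes are the flange's). Camera axes: x right, y down, z forward; pixel columns grow to the right and rows downward; lengths in m; the calibration is good to about 2 mm. A picture is of the moment at which its call begins: read the wrist's pose just before it.
- arm.sign_off(): hands the job in; it is judged then, once.
The state is a dict: "clock": time; "joints": joint angles; "dq": joint speeds; "joint_efforts": joint torques, N m; "position": TCP position; "ee_rot": TCP orientation; "force": force on the tool from outside, world axes, zero at the start; "ft_torque": the same for the moment, N m; "width": opening from 0.0 (shut) to 1.0 (fully open); "gripper_force": force on a finger pad.
Only numpy, scipy, OpenCV 4.12 (cv2) and the standard library are available. Lean on these libraries where they do the work, as an engineer would, in place of code of your own. Each camera call takes 0.05 s, during which the arm holds its last target. There are 200 camera calls.

TASK

Vent the small blue hydraulic clamp unit before it is measured: first fold the red flip-top tab well back off the vent cap so that it stays open, then unscrew the black vent cap beneath it (counter-clockwise seen from above) until it comes up against its end stop, and let go. The neck sits on a soft rubber boot, so be gentle: do not twist, press or pull it hard, do not force the cap past its stop, and leave the gauges and the V-block on the plate alone.

Things in the scene. Friction and masses are not known exactly. Their poses are not given: they have to be found in the camera images.
- tank_mark (a point): blue fixed reservoir block, 170 x 120 mm, top 98 mm above the bench (it stands on a black granite plate 40 mm thick). The point is on the vent's axis 4 mm above the block's top, where the rubber boot begins. x, y, z: the unit's long axis, its side, up. The tab's tongue points to the unit's -x; the tab's hinge is on its +x side.
- neck_mark (a point): aluminium vent neck, 27 mm diameter; the point is its upper end, on its axis, 22 mm above tank_mark at rest; axes as the tank's at rest. On its rubber boot the neck (with tab and cap) turns about its axis 1 rad per 3 N m, moves up or down 1 mm per 2.5 N and springs back; it is rigid sideways. More than 0.45 N m of twist or 15 N of push or pull is too much.
- tab_hinge (a point): the tab's hinge axis, on the neck, 36 mm from the neck's axis towards the unit's +x and 29 mm above neck_mark. The hinge axis runs along y.
- tab_tongue (a point): red flip-top tab: a plate 44 mm wide over the cap, narrowing (60 to 92 mm from the hinge) to a tongue 16 mm wide across y and 6 mm thick that reaches out past the cap, 50 mm above the block's top. The point is in the tongue, 80 mm from the hinge, and turns with the tab.
- tab (a joint): opening angle of the tab: 0 closed flat over the cap, grows as the tongue swings up and over towards the hinge side, 1.57 upright, 2.4 folded back against its stop. A stiff hinge (0.2 N m friction) keeps it wherever it is left.
- cap_center (a point): black knurled vent cap, 40 mm diameter, 24 mm tall, yellow disc on top, close under the shut tab. The point is its centre, 12 mm under its top, on the neck's axis, 12 mm above neck_mark when screwed fully in; it rises and falls with the cap but does not turn with it.
- vblock: steel V-block, 60 x 50 x 42 mm, loose bystander; origin under its centre.
- dial: dial gauge on a round stand of 66 mm diameter, 125 mm tall, loose bystander; origin under its centre.
- ringgauge: brass ring gauge, 64 mm diameter, 20 mm tall, loose bystander; origin under its centre.
- cap_top (a point): centre of the cap's top. The cap stays on its neck: each radian counter-clockwise raises it 0.8 mm against 0.12 N m of friction, up to a hard stop 2.2 rad from fully in, where the torque climbs sharply. How far it is unscrewed at the start (0 to 1.2 rad) varies and cannot be seen, so 1.0 to 2.2 rad remain.

How it is judged:
On the way, in this order (a step that is already met when the one before it is completed fails the run):
1. the tab is folded back, beyond 1.9 rad (value of joint tab above 1.9 rad), for 0.2 s.
2. the cap has risen to its stop (within 0.12 rad of it) (z of cap_center in the frame of neck_mark above 0.013664 m), for 0.2 s.
At the end, for the whole second after the job is handed in: The tab is open beyond 1.9 rad (109 degrees), the cap is unscrewed to its stop or within 0.12 rad of it (its centre more than 13.66 mm above neck_mark), and the neck has sprung back straight (within 0.05 rad) (value of joint tab above 1.9 rad and z of cap_center in the frame of neck_mark above 0.013664 m and angle between the x axis of neck_mark and the x axis of tank_mark, either way round below 0.05 rad); the robot touches nothing.
It fails at once if the neck is twisted more than 0.15 rad (0.45 N m) (angle between the x axis of neck_mark and the x axis of tank_mark, either way round above 0.15 rad).
It fails at once if the neck is pressed down more than about 6 mm (15 N) (z of neck_mark in the frame of tank_mark below 0.0155 m).
It fails at once if the neck is pulled up more than about 6 mm (15 N) (z of neck_mark in the frame of tank_mark above 0.028 m).
It fails at once if a gauge or the V-block is moved more than 15 mm (distance of any of vblock, dial, ringgauge from where it was at the start of the episode above 0.015 m).
It also fails if it takes over 72 s, if anything falls off the work surface, if the arm or the gripper's body presses on something with over 40 N, if the wrist force passes 120 N, or if a joint passes its speed limit or range.

## Working session

There is one attempt and no reset: what is moved stays moved. The work goes in short steps, Python scripts to look and compute and a tool call to move; the robot and the scene stay as the last step left them, time stands still between calls to the robot, and variables do not carry over. Pictures are saved under pics/ and viewed, at most 10 in all, crops included, and the job is handed in when it is done.

Besides the shell and the picture viewer there is one more tool, called after "Call:" in YAML: its name, and indented under it one key for each argument. arm_command: Moves the arm, as the interface text tells. Its arguments: {"type":"object","properties":{"targets":{"type":"array","items":{"type":"array","items":{"type":"array","items":{"type":"number"}}}},"jaw":{"type":"number"},"newtons":{"type":"number"}},"required":["targets"]}

```bash
mkdir -p pics; ls; cat > h.py <<'E'
import numpy as np, cv2
from scipy.spatial.transform import Rotation as R
from cell import arm
def cam(name):
    s=arm.observe(); im=arm.get_image(name)
    K=np.array([[im['fx'],0,im['cx']],[0,im['fy'],im['cy']],[0,0,1.]])
    if 'T_tool_cam' in im:
        T=np.eye(4);T[:3,:3]=R.from_rotvec(s['ee_rot']).as_matrix();T[:3,3]=s['position'];T=T@im['T_tool_cam']
    else:
        T=np.eye(4);r=np.array(im['rotation']);T[:3,:3]=r if r.shape==(3,3) else R.from_rotvec(r).as_matrix();T[:3,3]=im['xyz']
    return im,K,np.array(im['dist'],float),T
def pts(c):
    im,K,d,T=c
    v,u=np.mgrid[:400,:640]
    n=cv2.undistortPoints(np.stack([u,v],-1).reshape(-1,1,2).astype(np.float64),K,d).reshape(400,640,2)
    z=im['z_map'][...,None]
    P=np.concatenate([n*z,z],-1)@T[:3,:3].T+T[:3,3]
    P[im['z_map']==0]=np.nan
    return P
def save(c,n): cv2.imwrite('pics/'+n,c[0]['pixels'][...,::-1])
E
python3 - <<'E'
from h import *
print(arm.observe(),arm.tip_reach)
a=cam('scene');b=cam('side')
cv2.imwrite('pics/a.png',cv2.resize(np.vstack([a[0]['pixels'],b[0]['pixels']])[...,::-1],(480,600)))
save(a,'scene.png')
for n,c in(('scene',a),('side',b)):
    P=pts(c);hsv=cv2.cvtColor(c[0]['pixels'],cv2.COLOR_RGB2HSV);h,s,v=cv2.split(hsv)
    print(n,c[3].round(3).tolist())
    for k,m in dict(red=((h<8)|(h>172))&(s>120)&(v>60),blue=(h>100)&(h<130)&(s>100)&(v>40),yel=(h>20)&(h<35)&(s>130)).items():
        l,lab,st,ce=cv2.connectedComponentsWithStats(m.astype(np.uint8))
        for i in range(1,l):
            if st[i,4]>40:
                q=P[lab==i]; print(k,st[i],np.nanmedian(q,0).round(3),np.nanpercentile(q,[2,98],axis=0).round(3).tolist())
E
```

```text
pics
{'clock': 0.0, 'joints': array([ 1.03942282,  0.43524408,  0.02497135,  1.57408706, -0.0115965 ,
        1.13396358, -0.07510115]), 'dq': array([ 1.94099490e-03, -2.75828026e-06,  2.85183315e-04,  1.16337170e-03,
        6.61628606e-04,  1.65504734e-03,  7.94790792e-04]), 'joint_efforts': array([ 4.50104599e-04, -6.67853880e+01,  9.85116474e-01, -3.14470375e+01,
       -6.04697247e-02,  4.26359545e-02,  1.50686756e-04]), 'position': array([ 0.2596047 , -0.56802112,  0.24493569]), 'ee_rot': array([-3.06824474e+00, -6.67948458e-01,  7.39780736e-04]), 'force': array([ 0.45811755,  0.47093572, -0.52833602]), 'ft_torque': array([-0.02538629, -0.01399847, -0.00966718]), 'gripper_force': 0.0, 'width': 0.9966356307705786} 0.019
scene [[0.362, 0.733, -0.576, 0.998], [0.932, -0.296, 0.21, -0.099], [-0.016, -0.613, -0.79, 0.661], [0.0, 0.0, 0.0, 1.0]]
red [256 148  28  41 745] [ 0.546 -0.035  0.156] [[0.406, -0.065, 0.041], [0.58, -0.0, 0.158]]
blue [  92    0   49   42 1690] [-0.815 -0.397 -0.118] [[-0.994, -0.481, -0.196], [-0.802, -0.308, -0.101]]
blue [ 501    0   71   42 1692] [-0.21 
[... 579 characters left out ...]
-0.36, 0.501, 0.24], [-0.616, -0.44, 0.653, -0.425], [-0.015, -0.823, -0.568, 0.551], [0.0, 0.0, 0.0, 1.0]]
red [288 216  58  23 798] [ 0.542 -0.036  0.155] [[0.496, -0.066, 0.056], [0.588, 0.089, 0.158]]
red [567 282  47  35 710] [ 0.824 -0.365  0.058] [[0.819, -0.39, 0.041], [0.844, -0.334, 0.074]]
blue [   0   27   53  131 3505] [ 0.197  1.425 -0.013] [[0.09, 1.416, -0.159], [0.249, 1.434, 0.245]]
blue [ 132   89   79   49 2418] [0.603 0.841 0.071] [[0.509, 0.824, 0.007], [0.725, 0.946, 0.092]]
blue [ 269  225  111   81 5510] [ 0.521 -0.068  0.097] [[0.45, -0.12, 0.055], [0.62, 0.028, 0.099]]
yel [400 232  33  21 317] [ 0.724 -0.099  0.06 ] [[0.699, -0.125, 0.058], [0.755, -0.069, 0.062]]
```

View pics/a.png

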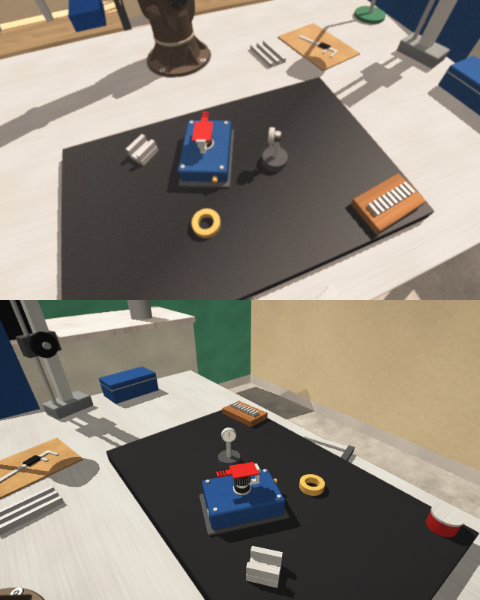

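```bash
python3 - <<'E'
from h import *
Q=[];B=[];A=[]
for n in('scene','side'):
    c=cam(n)
    P=pts(c);hsv=cv2.cvtColor(c[0]['pixels'],cv2.COLOR_RGB2HSV);h,s,v=cv2.split(hsv)
    near=(abs(P[...,0]-.55)<.16)&(abs(P[...,1]+.04)<.16)
    A.append(P[near&(P[...,2]>.05)])
    Q.append(P[near&(P[...,2]>.14)&((h<8)|(h>172))&(s>120)])
    B.append(P[near&(abs(P[...,2]-.098)<.004)&(h>100)&(h<130)&(s>100)])
    crop=c[0]['pixels'][120:320,180:480] if n=='scene' else c[0]['pixels'][170:370,200:500]
    cv2.imwrite(f'pics/crop_{n}.png',cv2.resize(crop,None,fx=2,fy=2)[...,::-1])
cv2.imwrite('pics/b.png',np.vstack([cv2.imread('pics/crop_scene.png'),cv2.imread('pics/crop_side.png')])[:,:,:])
im=cv2.imread('pics/b.png');cv2.imwrite('pics/b.png',cv2.resize(im,(450,600)))
for q in Q+[np.vstack(Q)]+[np.vstack(B)]:
    r=cv2.minAreaRect(q[:,:2].astype(np.float32)*1000);print(len(q),np.round(r[0],1),np.round(r[1],1),r[2],cv2.boxPoints(r).round().tolist(),np.median(q[:,2]))
# red width along axis
q=np.vstack(Q)[:,:2];m=q.mean(0);u,s,vt=np.linalg.svd(q-m);print(m,vt)
t=(q-m)@vt.T
for a in np.arange(-.06,.07,.01):
    k=abs(t[:,0]-a)<.005
    if k.sum():print(a.round(2),k.sum(),t[k,1].min().round(4),t[k,1].max().round(4))
A=np.vstack(A)
# height map of surroundings
g={}
for x in np.arange(.40,.72,.02):
    print(round(x,2),[ (int(1000*np.nanmax(z)) if len(z) else 0) for y in np.arange(-.18,.12,.02) for z in [A[(abs(A[:,0]-x)<.01)&(abs(A[:,1]-y)<.01)][:,2]]])
E
```

```text
702 [535.3 -33.2] [43.2 90.1] 66.71381378173828 [[485.0, -35.0], [568.0, -71.0], [585.0, -31.0], [502.0, 4.0]] 0.15556314716185293
786 [534.5 -33.2] [45.3 89.7] 66.14453125 [[484.0, -36.0], [566.0, -72.0], [585.0, -31.0], [503.0, 6.0]] 0.15542491642860365
1488 [535.1 -33.4] [45.2 90.8] 65.90743255615234 [[484.0, -35.0], [567.0, -73.0], [586.0, -31.0], [503.0, 6.0]] 0.1554939083483573
6618 [545.5 -38.6] [120.1 170.9] 66.88972473144531 [[443.0, -60.0], [600.0, -127.0], [648.0, -17.0], [490.0, 50.0]] 0.09782049483961203
[ 0.54174925 -0.0376451 ] [[ 0.92340101 -0.38383666]
 [-0.38383666 -0.92340101]]
-0.05 69 -0.0107 0.0072
-0.04 77 -0.0089 0.0081
-0.03 84 -0.0092 0.007
-0.02 157 -0.0236 0.0204
-0.01 207 -0.0226 0.0213
0.0 216 -0.0234 0.0212
0.01 213 -0.0224 0.0212
0.02 219 -0.0233 0.0221
0.03 220 -0.0225 0.0221
0.04 26 -0.0227 0.0196
0.4 [0, 0, 0, 0, 0, 0, 0, 0, 0, 0, 0, 0, 0, 0, 0]
0.42 [0, 0, 0, 0, 0, 0, 0, 0, 0, 0, 0, 0, 0, 0, 0]
0.44 [83, 0, 0, 0, 0, 0, 99, 94, 0, 0, 0, 0, 0, 0, 0]
0.46 [83, 82, 0, 0, 0, 89, 103, 101, 99, 98, 0, 0, 0, 0, 0]
0.48 [84, 84, 0, 0, 0, 99, 99, 99, 100, 99, 99, 98, 0, 0, 0]
0.5 [84, 0, 0, 0, 0, 100, 100, 156, 159, 155, 100, 102, 0, 0, 0]
0.52 [0, 0, 0, 0, 99, 100, 157, 157, 158, 100, 99, 100, 0, 0, 0]
0.54 [0, 0, 0, 0, 100, 100, 157, 158, 157, 154, 99, 96, 0, 0, 0]
0.56 [0, 0, 0, 97, 99, 100, 157, 157, 157, 100, 100, 0, 0, 0, 0]
0.58 [0, 0, 0, 101, 101, 101, 159, 158, 155, 100, 99, 0, 0, 0, 0]
0.6 [0, 0, 0, 102, 102, 100, 100, 100, 100, 99, 0, 0, 0, 0, 164]
0.62 [0, 0, 0, 50, 97, 100, 100, 100, 102, 98, 0, 0, 0, 66, 166]
0.64 [0, 0, 0, 0, 0, 0, 99, 99, 102, 78, 0, 0, 0, 64, 161]
0.66 [0, 0, 0, 0, 0, 0, 0, 0, 50, 0, 0, 0, 0, 0, 67]
0.68 [0, 0, 0, 0, 0, 0, 0, 0, 0, 0, 0, 0, 0, 0, 0]
0.7 [0, 0, 0, 62, 62, 62, 0, 0, 0, 0, 0, 0, 0, 0, 0]
```

View pics/b.png

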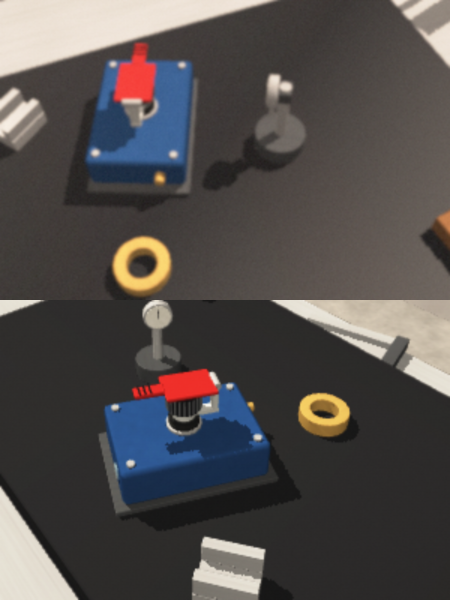

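The views agree. The unit's x axis is at about −23.3°, the tongue tip is near (0.494, −0.015) and the vent axis is near (0.545, −0.037). The red top at 0.156 and block top at 0.098 match the given sizes. I'll move above the tongue first.

Call:
arm_command:
  targets:
    - [[0.044,-0.039,0,0,0,0],[0.044,-0.039,0,0,0,0],[0.044,-0.039,0,0,0,0],[0.044,-0.039,0,0,0,0],[0.044,-0.039,0,0,0,0],[0.044,-0.039,0,0,0,0],[0.044,-0.039,0,0,0,0],[0.044,-0.039,0,0,0,0],[0.044,-0.039,0,0,0,0],[0.044,-0.039,0,0,0,0]]
  jaw: 0.05
  newtons: 10

```text
clock: 1.45
position: [0.4984, -0.0292, 0.2459]
ee_rot: [3.07, 0.668, 0.001]
force: [1.0, -1.1, -0.2]
width: 0.55
gripper_force: 0.0
```

Call:
arm_command:
  targets:
    - [[0,0,0,0,0,-0.18],[0,0,0,0,0,-0.18],[0,0,0,0,0,-0.18],[0,0,0,0,0,-0.18],[0,0,0,0,0,-0.18],[0,0,0,0,0,-0.18],[0,0,0,0,0,-0.18],[0,0,0,0,0,-0.18],[0,0,0,0,0,-0.18],[0,0,0,0,0,-0.18]]

```text
clock: 2.7
position: [0.4977, -0.0309, 0.2456]
ee_rot: [-1.376, -2.824, 0.0]
force: [0.6, -0.6, -0.2]
width: 0.544
gripper_force: 0.0
```

Call:
arm_command:
  targets:
    - [[0,0,0,0,0,-0.17],[0,0,0,0,0,-0.17],[0,0,0,0,0,-0.17],[0,0,0,0,0,0]]

```text
clock: 3.2
position: [0.4978, -0.031, 0.2456]
ee_rot: [-0.631, -3.077, -0.0]
force: [-1.3, 0.6, -0.3]
width: 0.546
gripper_force: 0.0
```

```bash
cat > rel.py <<'E'
from h import *
s=arm.observe();M=R.from_rotvec(s['ee_rot']).as_matrix()
print('t',s['clock'],'p',np.round(s['position'],4),'ydeg',np.degrees(np.arctan2(M[1,1],M[0,1])).round(2),'z',M[:,2].round(3),'F',np.round(s['force'],1),'T',np.round(s['ft_torque'],2),'q',np.round(s['joints'],2),'w',round(s['width']*.0918,4),'g',s['gripper_force'])
def to(p): return np.round(M.T@(np.array(p)-s['position']),4)
E
python3 - <<'E'
from rel import *
c=cam('wrist');save(c,'w1.png')
P=pts(c);h,sa,v=cv2.split(cv2.cvtColor(c[0]['pixels'],cv2.COLOR_RGB2HSV))
q=P[((h<8)|(h>172))&(sa>120)&(P[...,2]>.14)&(P[...,2]<.17)]
print(len(q))
r=cv2.minAreaRect(q[:,:2].astype(np.float32)*1000);print(r,cv2.boxPoints(r).round(1).tolist(),np.median(q[:,2]))
print(to([.502,-.018,.157]))
E
```

```text
t 3.2 p [ 0.4978 -0.031   0.2456] ydeg 66.84 z [-0.  0. -1.] F [-1.3  0.6 -0.3] T [ 0.07 -0.17  0.03] q [ 0.52  0.32 -0.71  1.83  0.23  1.08  0.89] w 0.0502 g 0.0
3587
((524.7922973632812, -27.944198608398438), (43.845054626464844, 69.78080749511719), 67.0869140625) [[484.1000061035156, -34.599998474121094], [548.4000244140625, -61.70000076293945], [565.5, -21.299999237060547], [501.20001220703125, 5.800000190734863]] 0.1549318524403785
[0.0012 0.0136 0.0886]
```

View pics/w1.png

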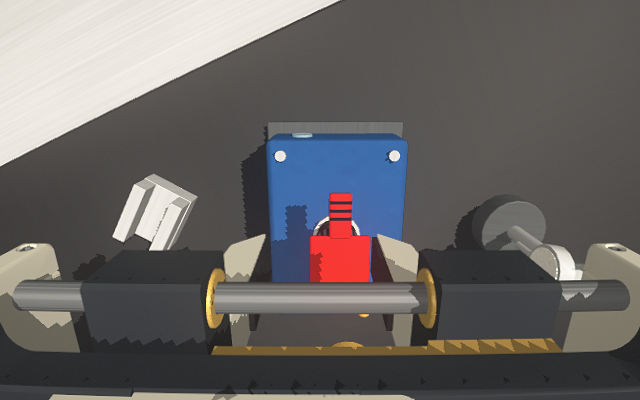

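The wrist view shows the tongue at columns 330–352, rows 193–237. That puts the tip at (0.493, −0.0145), which agrees with the other views. Next I descend over it and grip softly.

Call:
arm_command:
  targets:
    - [[0.001,0.0136,0.02,0,0,0],[0,0,0.025,0,0,0],[0,0,0.022,0,0,0],[0,0,0.011,0,0,0],[0,0,0.01,0,0,0],[0,0,0,0,0,0]]

```text
clock: 4.0
position: [0.5022, -0.0179, 0.1575]
ee_rot: [-0.629, -3.077, 0.0]
force: [0.2, 0.1, 0.3]
width: 0.547
gripper_force: 0.0
```

Call:
arm_command:
  targets:
    - [[0,0,0,0,0,0],[0,0,0,0,0,0],[0,0,0,0,0,0],[0,0,0,0,0,0],[0,0,0,0,0,0],[0,0,0,0,0,0]]
  jaw: 0.01
  newtons: 12

```text
clock: 4.75
position: [0.5023, -0.018, 0.1577]
ee_rot: [0.629, 3.078, -0.0]
force: [-0.4, -0.4, -0.4]
width: 0.173
gripper_force: 12.0
```

```bash
python3 - <<'E'
from rel import *
print(to([.5011,-.0181,.157]))
# arc plan: grip radius .083 from hinge, TCP 4 mm above
th=np.linspace(0,2.25,26);p=.083*np.c_[np.cos(th),-np.sin(th)]  # tool x=unit -x, tool z=down
print(np.diff(p,axis=0).round(4).tolist())
E
```

```text
t 4.75 p [ 0.5023 -0.018   0.1577] ydeg 66.91 z [-0. -0. -1.] F [-0.4 -0.4 -0.4] T [-0.06 -0.15 -0.01] q [ 0.44  0.42 -0.67  1.93  0.33  0.9   0.77] w 0.0158 g 11.999875009059906
[ 0.0011 -0.0006  0.0007]
[[-0.0003, -0.0075], [-0.001, -0.0074], [-0.0017, -0.0073], [-0.0023, -0.0071], [-0.0029, -0.0069], [-0.0035, -0.0066], [-0.0041, -0.0062], [-0.0047, -0.0058], [-0.0052, -0.0054], [-0.0056, -0.0049], [-0.0061, -0.0044], [-0.0064, -0.0038], [-0.0067, -0.0032], [-0.007, -0.0026], [-0.0072, -0.002], [-0.0074, -0.0013], [-0.0074, -0.0006], [-0.0075, 0.0], [-0.0074, 0.0007], [-0.0073, 0.0014], [-0.0072, 0.002], [-0.007, 0.0027], [-0.0067, 0.0033], [-0.0064, 0.0039], [-0.006, 0.0044]]
```

The opening of 15.8 mm matches the 16 mm tongue. I'll swing it along the arc in stages and watch the force.

Call:
arm_command:
  targets:
    - [[-0.0003,0,-0.0075,0,0,0],[-0.001,0,-0.0074,0,0,0],[-0.0017,0,-0.0073,0,0,0],[-0.0023,0,-0.0071,0,0,0],[-0.0029,0,-0.0069,0,0,0]]

```text
clock: 5.38
position: [0.5096, -0.0212, 0.1943]
ee_rot: [-0.628, -3.077, 0.0]
force: [-0.1, -0.5, -4.2]
width: 0.171
gripper_force: 12.0
```

Call:
arm_command:
  targets:
    - [[-0.0035,0,-0.0066,0,0,0],[-0.0041,0,-0.0062,0,0,0],[-0.0047,0,-0.0058,0,0,0],[-0.0052,0,-0.0054,0,0,0],[-0.0056,0,-0.0049,0,0,0]]

```text
clock: 6.0
position: [0.5313, -0.0303, 0.2231]
ee_rot: [-0.628, -3.078, 0.0]
force: [-2.6, 0.5, -3.1]
width: 0.173
gripper_force: 12.0
```

```bash
python3 - <<'E'
from rel import *
c=cam('side');P=pts(c);h,sa,v=cv2.split(cv2.cvtColor(c[0]['pixels'],cv2.COLOR_RGB2HSV))
q=P[((h<8)|(h>172))&(sa>120)&(P[...,2]>.12)]
u=np.array([.92,-.391]);a=(q[:,:2]-[.545,-.0365])@u
for lo in np.arange(-.06,.12,.01):
    k=(a>=lo)&(a<lo+.01)
    if k.sum()>3: print(lo.round(2),k.sum(),q[k,2].min().round(3),q[k,2].max().round(3))
E
```

```text
t 6.0 p [ 0.5313 -0.0303  0.2231] ydeg 66.92 z [-0.  0. -1.] F [-2.6  0.5 -3.1] T [0.18 0.64 0.  ] q [ 0.48  0.39 -0.69  1.79  0.28  1.06  0.85] w 0.0159 g 11.9990573823452
-0.01 33 0.193 0.216
0.0 63 0.18 0.199
0.01 73 0.17 0.187
0.02 73 0.159 0.176
0.03 28 0.143 0.164
```

The tab is following, at roughly 50°, with low forces. I'll continue.

Call:
arm_command:
  targets:
    - [[-0.0061,0,-0.0044,0,0,0],[-0.0064,0,-0.0038,0,0,0],[-0.0067,0,-0.0032,0,0,0],[-0.007,0,-0.0026,0,0,0],[-0.0072,0,-0.002,0,0,0],[-0.0074,0,-0.0013,0,0,0],[-0.0074,0,-0.0006,0,0,0]]

```text
clock: 6.92
position: [0.5761, -0.0492, 0.241]
ee_rot: [0.628, 3.078, 0.0]
force: [-3.9, 2.2, 0.9]
width: 0.173
gripper_force: 12.0
```

Call:
arm_command:
  targets:
    - [[-0.0075,0,0,0,0,0],[-0.0074,0,0.0007,0,0,0],[-0.0073,0,0.0014,0,0,0],[-0.0072,0,0.002,0,0,0]]

```text
clock: 7.42
position: [0.6034, -0.0608, 0.2369]
ee_rot: [0.628, 3.077, 0.0]
force: [-2.6, 1.6, 4.4]
width: 0.172
gripper_force: 12.0
```

Call:
arm_command:
  targets:
    - [[-0.007,0,0.0027,0,0,0],[-0.0067,0,0.0033,0,0,0],[-0.0064,0,0.0039,0,0,0],[-0.006,0,0.0044,0,0,0],[0,0,0,0,0,0]]

```text
clock: 8.05
position: [0.6289, -0.0718, 0.223]
ee_rot: [0.629, 3.074, 0.001]
force: [1.6, -1.1, 7.7]
width: 0.17
gripper_force: 12.0
```

```bash
cat > tab.py <<'E'
from rel import *
for n in('scene','side'):
    c=cam(n);save(c,n+'_tab.png');P=pts(c);h,sa,v=cv2.split(cv2.cvtColor(c[0]['pixels'],cv2.COLOR_RGB2HSV))
    q=P[((h<8)|(h>172))&(sa>120)&(P[...,2]>.12)&(abs(P[...,0]-.58)<.12)&(abs(P[...,1]+.04)<.12)]
    u=np.array([.92,-.391]);a=(q[:,:2]-[.545,-.0365])@u
    print(n,len(q))
    for lo in np.arange(.13,.25,.01):
        k=(q[:,2]>=lo)&(q[:,2]<lo+.01)
        if k.sum()>3: print(lo.round(2),k.sum(),np.percentile(a[k],[5,50,95]).round(3))
E
python3 tab.py
```

```text
t 8.05 p [ 0.6289 -0.0718  0.223 ] ydeg 66.86 z [ 0.004 -0.001 -1.   ] F [ 1.6 -1.1  7.7] T [-0.05 -0.41 -0.  ] q [ 0.44  0.55 -0.64  1.55  0.35  1.16  0.9 ] w 0.0156 g 12.002972513437271
scene 78
0.15 7 [0.041 0.042 0.043]
0.16 12 [0.046 0.048 0.05 ]
0.17 11 [0.053 0.055 0.057]
0.18 10 [0.058 0.062 0.063]
0.19 5 [0.064 0.068 0.069]
0.21 8 [0.081 0.081 0.084]
0.22 9 [0.083 0.086 0.088]
side 727
0.15 72 [0.036 0.038 0.04 ]
0.16 109 [0.04  0.043 0.046]
0.17 119 [0.046 0.049 0.053]
0.18 118 [0.053 0.055 0.059]
0.19 130 [0.058 0.062 0.065]
0.2 71 [0.065 0.067 0.072]
0.21 60 [0.07  0.074 0.079]
0.22 46 [0.077 0.079 0.083]
```

The tab is at about 2.1 rad. There is some inward push of about 7 N, so I'll go a bit further with more sideways than downward motion.

Call:
arm_command:
  targets:
    - [[-0.004,0,0.0005,0,0,0],[-0.004,0,0.001,0,0,0],[-0.004,0,0.0015,0,0,0],[0,0,0,0,0,0]]

```text
clock: 8.65
position: [0.6375, -0.0757, 0.2186]
ee_rot: [-0.628, -3.077, 0.0]
force: [-2.4, 1.5, 2.4]
width: 0.169
gripper_force: 12.0
```

```bash
python3 tab.py
```

```text
t 8.65 p [ 0.6375 -0.0757  0.2186] ydeg 66.91 z [-0.001  0.    -1.   ] F [-2.4  1.5  2.4] T [ 0.3   0.26 -0.02] q [ 0.44  0.57 -0.63  1.52  0.35  1.17  0.91] w 0.0155 g 11.999874114990234
scene 26
0.16 4 [0.042 0.046 0.049]
0.17 4 [0.049 0.055 0.056]
0.22 5 [0.093 0.094 0.096]
side 770
0.15 57 [0.037 0.038 0.041]
0.16 134 [0.04  0.044 0.048]
0.17 134 [0.048 0.052 0.056]
0.18 137 [0.056 0.06  0.064]
0.19 149 [0.064 0.068 0.074]
0.2 63 [0.072 0.076 0.082]
0.21 65 [0.08  0.085 0.09 ]
0.22 31 [0.087 0.09  0.094]
```

The tab is at about 2.22 rad. I'll release it, rise and move over the cap.

Call:
arm_command:
  targets:
    - [[0,0,0,0,0,0],[0,0,0,0,0,0],[0,0,-0.02,0,0,0],[0,0,-0.025,0,0,0],[0,0,-0.015,0,0,0],[0.035,0,0,0,0,0],[0.035,0,0,0,0,0],[0.03,0,0,0,0,0],[0,0,0,0,0,0]]
  jaw: 0.07

```text
clock: 9.88
position: [0.5441, -0.0355, 0.2798]
ee_rot: [0.626, 3.078, -0.001]
force: [1.6, -0.1, 0.2]
width: 0.76
gripper_force: 0.0
```

```bash
python3 tab.py; python3 - <<'E'
from rel import *
c=cam('wrist')
w=c[0]['pixels']; b=cv2.imread('pics/side_tab.png')[150:350,200:520]
cv2.imwrite('pics/c.png',np.vstack([cv2.resize(w,(640,400))[150:,:,::-1],cv2.resize(b,(640,350))[:,:]])) 
for n in('wrist','scene','side'):
    c=c if n=='wrist' else cam(n)
    P=pts(c);h,sa,v=cv2.split(cv2.cvtColor(c[0]['pixels'],cv2.COLOR_RGB2HSV))
    m=(h>18)&(h<38)&(sa>100)&(abs(P[...,0]-.545)<.03)&(abs(P[...,1]+.037)<.03)&(P[...,2]>.135)&(P[...,2]<.165)
    q=P[m]; print(n,len(q), len(q) and (np.median(q,0).round(4),((np.nanmin(q,0)+np.nanmax(q,0))/2).round(4),np.ptp(q,axis=0).round(3)))
E
```

```text
t 9.875 p [ 0.5441 -0.0355  0.2798] ydeg 67.01 z [ 0.    -0.001 -1.   ] F [ 1.6 -0.1  0.2] T [ 0.03 -0.19  0.03] q [ 0.49  0.36 -0.7   1.68  0.25  1.19  0.9 ] w 0.0698 g 0.0
scene 92
0.13 4 [0.015 0.017 0.018]
0.15 9 [0.038 0.04  0.041]
0.18 5 [0.058 0.062 0.066]
0.19 23 [0.069 0.074 0.076]
0.2 6 [0.075 0.078 0.083]
0.21 5 [0.085 0.088 0.09 ]
0.22 30 [0.093 0.095 0.096]
side 770
0.15 51 [0.037 0.038 0.04 ]
0.16 135 [0.04  0.044 0.048]
0.17 135 [0.048 0.052 0.056]
0.18 132 [0.056 0.06  0.064]
0.19 152 [0.064 0.068 0.073]
0.2 63 [0.071 0.076 0.081]
0.21 66 [0.079 0.084 0.089]
0.22 36 [0.087 0.091 0.094]
t 9.975 p [ 0.5459 -0.0368  0.2795] ydeg 66.89 z [ 0.001 -0.001 -1.   ] F [-0.1 -0.4  0.1] T [ 0.08 -0.22 -0.  ] q [ 0.49  0.37 -0.7   1.67  0.25  1.19  0.9 ] w 0.0702 g 0.0
wrist 829 (array([ 0.5444, -0.0361,  0.1478]), array([ 0.5446, -0.0362,  0.1478]), array([0.026, 0.026, 0.004]))
scene 190 (array([ 0.5463, -0.0376,  0.1485]), array([ 0.5452, -0.0376,  0.1486]), array([0.034, 0.031, 0.004]))
side 151 (array([ 0.5443, -0.0382,  0.1485]), array([ 0.545 , -0.0381,  0.149 ]), array([0.028, 0.029, 0.004]))
```

View pics/c.png

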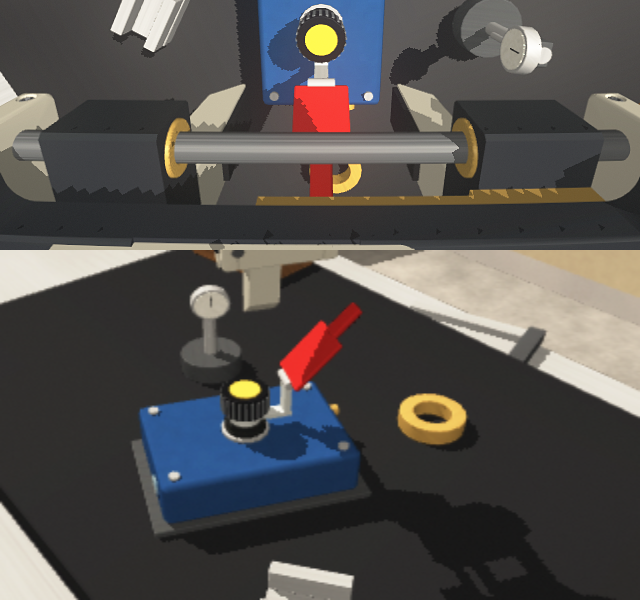

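The tab stays open at about 2.23 rad, and the yellow disc at (322, 40) in the wrist crop puts the cap at (0.545, −0.037), top 0.148. I'll descend with the jaws pre-turned clockwise and grip lightly at 10 N, so slip limits the torque at the stop.

Call:
arm_command:
  targets:
    - [[0,0,0.02,0,0,0.18],[0,0,0.02,0,0,0.18],[0,0,0.02,0,0,0.16],[0,0,0.03,0,0,0],[0,0,0.025,0,0,0],[0,0,0.012,0,0,0],[0,0,0.0065,0,0,0],[0,0,0,0,0,0],[0,0,0,0,0,0]]
  jaw: 0.06

```text
clock: 11.25
position: [0.5461, -0.0363, 0.1466]
ee_rot: [1.398, 2.812, 0.001]
force: [0.7, 0.2, -0.6]
width: 0.655
gripper_force: 0.0
```

```bash
python3 -c "
from rel import *
print(to([.545,-.037,.146]))"
```

```text
t 11.25 p [ 0.5461 -0.0363  0.1466] ydeg 37.12 z [ 0.001 -0.    -1.   ] F [ 0.7  0.2 -0.6] T [-0.02 -0.1   0.02] q [ 0.37  0.48 -0.54  1.85  0.31  0.9   0.33] w 0.0601 g 0.0
[ 0.0001 -0.0013  0.0006]
```

Call:
arm_command:
  targets:
    - [[0,-0.001,0,0,0,0],[0,0,0,0,0,0],[0,0,0,0,0,0],[0,0,0,0,0,0],[0,0,0,0,0,0]]
  jaw: 0.03
  newtons: 10

```text
clock: 11.88
position: [0.545, -0.0368, 0.146]
ee_rot: [1.398, 2.813, 0.0]
force: [-0.1, 0.4, 0.6]
width: 0.433
gripper_force: 10.0
```

```bash
python3 rel.py
```

```text
t 11.875 p [ 0.545  -0.0368  0.146 ] ydeg 37.13 z [ 0.  0. -1.] F [-0.1  0.4  0.6] T [ 0.05 -0.35 -0.02] q [ 0.37  0.48 -0.54  1.85  0.31  0.9   0.33] w 0.0397 g 9.996172785758972
```

Call:
arm_command:
  targets:
    - [[0,0,0,0,0,-0.08],[0,0,-0.0001,0,0,-0.08],[0,0,-0.0001,0,0,-0.08]]

```text
clock: 12.25
position: [0.5451, -0.0368, 0.1462]
ee_rot: [1.048, 2.961, 0.001]
force: [1.8, 0.7, 0.2]
width: 0.43
gripper_force: 10.0
```

```bash
python3 rel.py
```

```text
t 12.25 p [ 0.5451 -0.0368  0.1462] ydeg 51.02 z [ 0.001  0.    -1.   ] F [1.8 0.7 0.2] T [ 0.19 -0.47 -0.15] q [ 0.41  0.49 -0.6   1.85  0.34  0.91  0.54] w 0.0395 g 9.996139705181122
```

Torque is −0.15 N m, so the cap is turning against its friction of 0.12. I'll continue the stroke.

Call:
arm_command:
  targets:
    - [[0,0,0,0,0,-0.08],[0,0,-0.0001,0,0,-0.08],[0,0,-0.0001,0,0,-0.08],[0,0,0,0,0,-0.08],[0,0,-0.0001,0,0,-0.08]]

```text
clock: 12.88
position: [0.5452, -0.0366, 0.1465]
ee_rot: [0.439, 3.11, 0.001]
force: [2.0, 1.6, 0.7]
width: 0.433
gripper_force: 10.0
```

```bash
python3 rel.py
```

```text
t 12.875 p [ 0.5452 -0.0366  0.1465] ydeg 73.94 z [ 0.001  0.001 -1.   ] F [2.  1.6 0.7] T [ 0.34 -0.56 -0.09] q [ 0.47  0.51 -0.7   1.84  0.41  0.93  0.88] w 0.0398 g 9.99624565243721
```

Call:
arm_command:
  targets:
    - [[0,0,0,0,0,-0.08],[0,0,-0.0001,0,0,-0.08],[0,0,-0.0001,0,0,-0.08],[0,0,-0.0001,0,0,-0.08],[0,0,0,0,0,-0.08]]

```text
clock: 13.5
position: [0.5453, -0.0364, 0.1469]
ee_rot: [-0.188, 3.135, 0.001]
force: [1.6, 1.2, -0.0]
width: 0.434
gripper_force: 10.0
```

```bash
python3 rel.py
```

```text
t 13.5 p [ 0.5453 -0.0364  0.1469] ydeg 96.86 z [ 0.001  0.001 -1.   ] F [ 1.6  1.2 -0. ] T [ 0.51 -0.56 -0.14] q [ 0.54  0.54 -0.8   1.84  0.47  0.96  1.22] w 0.0398 g 9.996339529752731
```

Call:
arm_command:
  targets:
    - [[0,0,0,0,0,0],[0,0,0,0,0,0],[0,0,0,0,0,0.175],[0,0,0,0,0,0.175],[0,0,0,0,0,0.175],[0,0,0,0,0,0.175],[0,0,0,0,0,0.17],[0,0,0,0,0,0.17],[0,0,0,0,0,0]]
  jaw: 0.056

```text
clock: 14.62
position: [0.5446, -0.037, 0.1467]
ee_rot: [1.398, 2.813, -0.001]
force: [-0.5, 1.0, 0.1]
width: 0.613
gripper_force: 0.0
```

Call:
arm_command:
  targets:
    - [[0,0,0,0,0,0],[0,0,0,0,0,0],[0,0,0,0,0,0],[0,0,0,0,0,0],[0,0,0,0,0,0]]
  jaw: 0.03
  newtons: 10

```text
clock: 15.25
position: [0.5449, -0.0369, 0.1467]
ee_rot: [1.398, 2.813, 0.0]
force: [1.6, 0.6, -0.0]
width: 0.432
gripper_force: 10.0
```

```bash
python3 rel.py
```

```text
t 15.25 p [ 0.5449 -0.0369  0.1467] ydeg 37.14 z [ 0.  0. -1.] F [ 1.6  0.6 -0. ] T [ 0.2  -0.35  0.02] q [ 0.37  0.47 -0.54  1.85  0.3   0.9   0.33] w 0.0396 g 9.992282688617706
```

Call:
arm_command:
  targets:
    - [[0,0,0,0,0,-0.08],[0,0,0,0,0,-0.08]]

```text
clock: 15.5
position: [0.545, -0.0368, 0.1467]
ee_rot: [1.165, 2.917, 0.0]
force: [1.6, 1.7, -0.6]
width: 0.429
gripper_force: 10.0
```

```bash
python3 rel.py
```

```text
t 15.5 p [ 0.545  -0.0368  0.1467] ydeg 46.44 z [ 0.001  0.    -1.   ] F [ 1.6  1.7 -0.6] T [ 0.27 -0.44 -0.09] q [ 0.39  0.48 -0.58  1.85  0.33  0.91  0.47] w 0.0393 g 9.99263271689415
```

I'll take small steps from here, checking torque after each.

Call:
arm_command:
  targets:
    - [[0,0,0,0,0,-0.05],[0,0,-0.0001,0,0,-0.05]]

```text
clock: 15.75
position: [0.5451, -0.0368, 0.1469]
ee_rot: [1.02, 2.971, 0.001]
force: [2.4, -0.2, -0.4]
width: 0.428
gripper_force: 10.0
```

```bash
python3 rel.py
```

```text
t 15.75 p [ 0.5451 -0.0368  0.1469] ydeg 52.1 z [ 0.001  0.    -1.   ] F [ 2.4 -0.2 -0.4] T [ 0.15 -0.72 -0.34] q [ 0.41  0.49 -0.61  1.85  0.34  0.91  0.56] w 0.0393 g 9.997369945049286
```

Call:
arm_command:
  targets:
    - [[0,0,0,0,0,0.0]]

```text
clock: 15.88
position: [0.5453, -0.0369, 0.1469]
ee_rot: [1.023, 2.969, 0.001]
force: [3.0, 1.4, 0.1]
width: 0.431
gripper_force: 10.0
```

```bash
python3 rel.py
```

```text
t 15.875 p [ 0.5453 -0.0369  0.1469] ydeg 51.98 z [ 0.001  0.    -1.   ] F [3.  1.4 0.1] T [ 0.29 -0.74 -0.31] q [ 0.41  0.49 -0.6   1.85  0.34  0.91  0.55] w 0.0396 g 9.998175501823425
```

Torque jumped to −0.31 and is holding, so this looks like the stop. To check, I'll release, regrip and turn 0.08. That should give about 0.24 N m at the stop, against 0.12 if the cap is still free.

Call:
arm_command:
  targets:
    - [[0,0,0,0,0,0],[0,0,0,0,0,0],[0,0,0,0,0,0],[0,0,0,0,0,0]]
  jaw: 0.056

```text
clock: 16.38
position: [0.5446, -0.037, 0.1467]
ee_rot: [-1.022, -2.97, 0.0]
force: [0.0, 0.7, 0.3]
width: 0.608
gripper_force: 0.0
```

Call:
arm_command:
  targets:
    - [[0,0,0,0,0,0],[0,0,0,0,0,0],[0,0,0,0,0,0],[0,0,0,0,0,0],[0,0,0,0,0,-0.04],[0,0,0,0,0,-0.04],[0,0,0,0,0,0]]
  jaw: 0.03
  newtons: 10

```text
clock: 17.25
position: [0.5449, -0.0367, 0.1468]
ee_rot: [0.901, 3.009, 0.001]
force: [1.2, 1.5, 0.8]
width: 0.435
gripper_force: 10.0
```

```bash
python3 rel.py
```

```text
t 17.25 p [ 0.5449 -0.0367  0.1468] ydeg 56.66 z [ 0.  0. -1.] F [1.2 1.5 0.8] T [ 0.54 -0.5  -0.21] q [ 0.42  0.49 -0.63  1.85  0.36  0.92  0.62] w 0.0399 g 9.992705136537552
```

Call:
arm_command:
  targets:
    - [[0,0,0,0,0,-0.03],[0,0,0,0,0,0]]

```text
clock: 17.5
position: [0.5451, -0.0368, 0.1468]
ee_rot: [0.856, 3.022, 0.001]
force: [2.3, 3.4, -1.1]
width: 0.436
gripper_force: 10.0
```

```bash
python3 rel.py
```

```text
t 17.5 p [ 0.5451 -0.0368  0.1468] ydeg 58.35 z [ 0.001  0.    -1.   ] F [ 2.3  3.4 -1.1] T [ 0.65 -0.71 -0.26] q [ 0.43  0.5  -0.63  1.85  0.36  0.92  0.65] w 0.04 g 9.997633248567581
```

Torque keeps climbing at about the boot's 3 N m/rad, so the cap is at its stop. I'll release and retreat upward, then check.

Call:
arm_command:
  targets:
    - [[0,0,0,0,0,0],[0,0,0,0,0,0],[0,0,0,0,0,0],[0,0,-0.01,0,0,0],[0,0,-0.03,0,0,0],[0,0,-0.04,0,0,0],[0,0,-0.054,0,0,0],[0,0,0,0,0,0],[0,0,0,0,0,0]]
  jaw: 0.06

```text
clock: 18.62
position: [0.5445, -0.0371, 0.2809]
ee_rot: [0.858, 3.022, -0.001]
force: [-0.5, 0.1, 0.0]
width: 0.653
gripper_force: 0.0
```

```bash
python3 tab.py; python3 - <<'E'
from rel import *
for n in('wrist','scene','side'):
    c=cam(n);n=='side' and cv2.imwrite('pics/d.png',cv2.resize(c[0]['pixels'][150:350,200:520],(640,400))[...,::-1])
    P=pts(c);h,sa,v=cv2.split(cv2.cvtColor(c[0]['pixels'],cv2.COLOR_RGB2HSV))
    m=(h>18)&(h<38)&(sa>100)&(abs(P[...,0]-.545)<.03)&(abs(P[...,1]+.037)<.03)&(P[...,2]>.135)&(P[...,2]<.165)
    q=P[m]; print(n,len(q), np.median(q,0).round(4))
E
```

```text
t 18.625 p [ 0.5445 -0.0371  0.2809] ydeg 58.31 z [ 0. -0. -1.] F [-0.5  0.1  0. ] T [ 0.03 -0.1  -0.05] q [ 0.48  0.36 -0.69  1.67  0.24  1.19  0.75] w 0.06 g 0.0
scene 91
0.15 10 [0.039 0.04  0.042]
0.18 4 [0.057 0.062 0.062]
0.19 27 [0.069 0.074 0.076]
0.2 4 [0.076 0.081 0.083]
0.21 5 [0.086 0.089 0.091]
0.22 30 [0.093 0.095 0.096]
side 771
0.15 45 [0.037 0.038 0.04 ]
0.16 141 [0.04  0.044 0.048]
0.17 136 [0.048 0.052 0.056]
0.18 134 [0.056 0.06  0.064]
0.19 153 [0.064 0.068 0.073]
0.2 64 [0.072 0.076 0.081]
0.21 62 [0.079 0.084 0.091]
0.22 36 [0.088 0.09  0.094]
t 18.725 p [ 0.5441 -0.0372  0.2798] ydeg 58.32 z [-0.002 -0.    -1.   ] F [0.6 0.4 0.1] T [-0.   -0.17 -0.02] q [ 0.48  0.36 -0.69  1.68  0.24  1.19  0.75] w 0.0601 g 0.0
wrist 829 [ 0.5444 -0.0362  0.1486]
scene 183 [ 0.546  -0.038   0.1494]
side 153 [ 0.5444 -0.038   0.1495]
```

View pics/d.png

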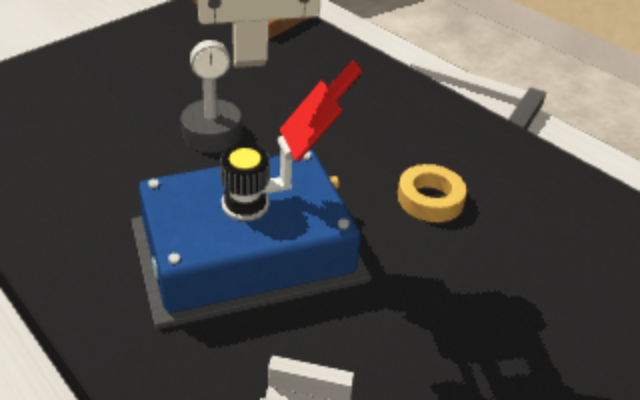

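The cap rose about 0.9–1.0 mm, which matches about 1.2 rad of turning. The tab stays open at about 2.2 rad, the gripper is clear, and the dial and ring sit where they were. I'll hand it in.

```bash
python3 -c "
from cell import arm
print(arm.sign_off())"
```

```text
the job is handed in; nothing more can be done
None
```

The job is handed in with no verdict returned: the tab is folded back to about 2.2 rad, the cap is unscrewed to its stop (the torque climbed there and the cap had risen about 1 mm), and the gripper is released and clear.

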